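# Rehang the key and the inspection mirror in the service compartment

## Task

The cabinet key is hanging on the wrong hook in the service compartment: reach in through the opening and move it to the lower hook first. Then take the inspection mirror out of the green tin and hang it by its eye on the higher hook, which is now free. Do not touch the compartment's frame or walls, leave everything else where it is, and let go of both parts so that they hang still.

Things in the scene. Friction and masses are not known exactly. Their poses are not given: they have to be found in the camera images.
- cabinet: Fixed open-topped well of grey sheet steel with a bright rim. Origin: centre of its underside. Opening on top 110 (local x) by 210 mm (local y), inner faces at x +-55, y +-105 mm, walls straight down, 3 mm thick; rim top 160 mm above the shelf, rim 12 mm wide outward. Two hooks side by side along y on the inner face at +x. Frame and walls must not be touched (over 1.5 N counts).
- hook_high: The higher hook, bar 118 to 124 mm above the shelf, 36 to 52 mm left or right of the cabinet's middle; axes as the cabinet's. Origin: on the bar's centreline, where a part should hang. Bar 6 mm thick, level along x, from the wall at x = +34 mm (backplate 3 mm thick, 24 wide, 34 tall) to x = -18 mm, where the tip turns up: tip top 11 mm above the centreline, its front at x = -21 mm.
- hook_low: The lower hook, same shape, axes and origin as hook_high, bar 88 to 94 mm above the shelf, on the other side of the cabinet's middle. Too low for the mirror, which would strike the floor.
- key: Loose flat steel key, 96 mm tall, bow with eye at the top, blade 10 mm wide with two bits (to 12 mm at +y) below; 55 to 110 g. Origin: bottom end of the blade, z up along the key, x through its thickness. At the start it hangs on hook_high, axes about parallel to the hook's, up to 6 mm from the hook's origin along the bar.
- key_eye (a point): 62 mm above the key's origin, where the hook bar's centreline lies when hung. Flat eye 34 mm wide (y), 10 mm thick (x): hole 24 mm wide, from 26 mm below this point to 4 mm above, its top a 90 degree V that centres on the bar (lifted 11 to 22 mm from there it passes the tip). Above it a solid grip head, 34 mm wide, 10 thick, from 4 to 34 mm over this point; grip it from above across the 34 mm.
- mirror: Loose inspection mirror, flat, 134 mm tall, 75 to 150 g: at the bottom a glass in a black frame 44 mm wide (y), 46 tall, 8 thick (x); a 14 mm wide steel stem; aluminium eye and grip head on top. Origin: centre of the bottom edge, z up to the eye, x through its thickness; either face may look outwards. It stands upright, up to 4 degrees askew, in one of the tin's three slots.
- mirror_eye (a point): 100 mm above the mirror's origin, where the hook bar's centreline lies when hung. Flat eye 34 mm wide (y), 10 mm thick (x): hole 24 mm wide, from 26 mm below this point to 4 mm above, its top a 90 degree V that centres on the bar (lifted 11 to 22 mm from there it passes the tip). Above it a solid grip head, 34 mm wide, 10 thick, from 4 to 34 mm over this point; grip it from above across the 34 mm.
- tin: Fixed green tin box, 124 (local x) by 92 (local y) by 52 mm tall, origin at the centre of its underside, its hinged lid standing open along the +x rim (lid leaning back, its top up to 175 mm above the shelf, 80 mm beyond the rim). Inside three slots 13 mm wide across x, at x = -36, 0, +36 mm, between dividers 36 mm tall. Mirror, hinge and switch plate stand in them in any order.
- hinge: Bystander: chrome door hinge leaf, 46 wide, 5 thick, 67 mm tall, standing in a slot of the tin. Origin at its bottom edge.
- switch_plate: Bystander: black bakelite switch plate, 56 wide, 8 thick, 62 mm tall, standing in a slot of the tin. Origin at its bottom edge.
- cone: Bystander: white plastic reflector cone, 68 mm wide at the top, 55 mm tall, on the shelf on the robot's side of the cabinet. Origin under its centre.
- bezel: Bystander: cast zinc coin slot bezel, 70 by 46 by 12 mm, on the shelf beside the tin. Origin under its centre.
- air_can: Bystander: white can 52 mm in diameter, 165 mm tall, standing between cabinet and tin. Origin under its centre.
- driver: Bystander: screwdriver 150 mm long lying on the shelf on the robot's side of the tin.
- jar: Bystander: amber jar with steel cap, 48 mm in diameter, 50 mm tall, on the shelf beside the tin. Origin under its centre.
- spool: Bystander: grey plastic spool, 44 mm in diameter, 32 mm tall, on the shelf behind the can. Origin under its centre.
Not all that is in view belongs to the job. What is shaped like the key but orange, red or yellow is not meant.

How it is judged (in metres and radians):
On the way, in this order (a step that is already met when the one before it is completed fails the run):
1. the key hangs on the lower hook, let go (x of key_eye in the frame of hook_low between -0.016 and 0.03 m and y of key_eye in the frame of hook_low between -0.006 and 0.006 m and z of key_eye in the frame of hook_low between -0.006 and 0.006 m and angle between key's own z axis and vertical below 0.2 rad and contact force between key and hook_low above 0.15 N and contact force between the fingers and key below 0.1 N and linear speed of key below 0.03 m/s), for 0.2 s.
2. the mirror hangs on the higher hook, let go (x of mirror_eye in the frame of hook_high between -0.016 and 0.03 m and y of mirror_eye in the frame of hook_high between -0.006 and 0.006 m and z of mirror_eye in the frame of hook_high between -0.006 and 0.006 m and angle between mirror's own z axis and vertical below 0.2 rad and contact force between mirror and hook_high above 0.15 N and contact force between the fingers and mirror below 0.1 N and linear speed of mirror below 0.03 m/s), for 0.2 s.
At the end, for the whole second after the job is handed in: Key on the lower hook, mirror on the higher hook: each eye point within 6 mm of the hook bar's centreline sideways and in height, between upturned tip and wall (16 mm before to 30 mm behind the hook's origin), within 0.2 rad of upright, borne by its hook, slower than 30 mm/s, let go (all of step 1 and all of step 2); the robot touches nothing.
It fails at once if the compartment's frame or walls are touched by the arm, the gripper or a part (over 1.5 N) (contact force between cabinet and anything else above 1.5 N).
It fails at once if a bystander is moved more than 25 mm (distance of any of hinge, switch_plate, cone, bezel, air_can, driver, jar, spool from where it was at the start of the episode above 0.025 m).
It also fails if it takes over 69 s, if anything falls off the work surface, if the arm or the gripper's body presses on something with over 40 N, if the wrist force passes 120 N, or if a joint passes its speed limit or range.

## Robot

A 6-joint arm with a two-finger parallel gripper is mounted at the origin on the work surface. World frame = base frame: x ahead of the robot, y to its left, z up, the work surface at z = 0. Lengths are in m, angles in degrees, forces in N, time in s.
With the tool pointing down it reaches from about 0.4 to 0.825 m from the base axis. Payload 7 kg.
Tool frame: the origin (TCP) lies on the centre line of the jaws, within the pads' length; the fingertips stand 19 mm ahead of it and the grasp point (between the pads) is the TCP (r.tip_extent is the distance from the TCP to the fingertips, in m); z points along the fingers, y is the line along which they close (so a half turn about z gives the same grasp; the last joint's range is limited). The gripper opens to 88 mm and grips with 3 to 60 N. Pads are 19 mm wide; open, the fingers measure 130 mm over their backs; the gripper's body (78 mm by 193 mm) begins 47 mm behind the grasp point.
Start: joints at [81.767, 20.546, 0.682, 0, -70.136, -16.507], TCP at [0.282, 0.613, 0.246] pointing down, gripper open.
Joint ranges: [-176.03, 176.03], [-82.01, 121.73], [-58.28, 71.71], [-173.87, 95.51], [-174.79, -0.11], [-173.66, 173.66]. Speed limits (degrees/s): [136.94, 136.94, 172.46, 180, 180, 180].

## Interface

Orientations are given as [roll, pitch, yaw] about the fixed x, y, z axes, in that order (R = Rz(yaw) Ry(pitch) Rx(roll)).
In Python, from plant import r gives the robot as it stands. The module is installed in compiled form; this text tells all that it offers.
- The arm moves only by the tool jog_arm, never from a script. Its argument "deltas" is a list that holds one entry, the list of rows, each a list of 5 numbers: the opening, from -1 (shut) to 1 (fully open), then the shift along the world's x, y, z in cm, then the turn about the world's z in rad. In form: [[[claw, dx, dy, dz, turn], ...]]. A call has 1 to 8 rows; each row shifts and turns the commanded pose from where the row before left it; what a row does not reach is not made up. A row lasts 1/8 s, in which the tool goes at most 62.5 mm and 10.7 degrees, less where a joint would pass 70% of its speed; a pose out of reach is approached as far as the arm can. A call with a gripper value outside its range is refused whole. The fingers move at their own pace and stop on an object; "force" is the grip in N (left out, the last holds). Time passes only in rows, so rows that do not move let the fingers close. It gives the time, the measured TCP pose, the force, the opening and the grip force at its end, in the units of the state.
- r.get_state(): the state, without advancing time (a new reading comes with each control period).
- r.capture(name): name is "scene" or "top" or "wrist"; returns the picture (420x560x3 uint8, blue, green, red); there is no depth.
- r.camera_info(name): a dict with "fx", "fy", "cx", "cy" (pixels), "view" (4x4, takes a point from world to camera coordinates). Camera axes: x right, y up, looking along -z (the intrinsics and any distortion apply to the point x, -y, -z); pixel columns grow to the right and rows downward; lengths in m; the calibration is good to about 2 mm. A picture is of the moment at which its call begins: read the wrist's pose just before it. camera_info takes no time and is no camera call; for the wrist camera it gives the pose at the moment of the call.
- r.close_job(): hands the job in; it is judged then, once.
The state is a dict: "time_s": time; "joints": joint angles; "qd": joint speeds; "joint_torque": joint torques, N m; "tcp_pos": TCP position; "eef_rot": TCP orientation; "contact_force": force on the tool from outside, world axes, zero at the start; "moment": the same for the moment, N m; "gripper_width": finger opening in m; "gripper_force": force on a finger pad.
Only numpy, scipy, OpenCV 4.12 (cv2) and the standard library are available. Lean on these libraries where they do the work, as an engineer would, in place of code of your own. Each camera call takes 0.05 s, during which the arm holds its last target. There are 200 camera calls.

## Working session

There is one attempt and no reset: what is moved stays moved. The work goes in short steps, Python scripts to look and compute and a tool call to move; the robot and the scene stay as the last step left them, time stands still between calls to the robot, and variables do not carry over. Pictures are saved under pics/ and viewed, at most 10 in all, crops included, and the job is handed in when it is done.

Besides the shell and the picture viewer there is one more tool, called after ">>>" as name([rows], argument=value, ...), one row to a line, values as JSON. jog_arm: Moves the arm, as the interface text tells. Its arguments: {"type":"object","properties":{"deltas":{"type":"array"},"force":{"type":"number"}},"required":["deltas"]}

```bash
mkdir -p pics
python3 - <<'E'
from plant import r
import cv2,numpy as np
for n in ("scene","top","wrist"):
    i=r.camera_info(n); print(n,{k:(np.round(v,4).tolist()) for k,v in i.items()})
    cv2.imwrite(f"pics/{n}0.png",r.capture(n))
s=r.get_state();print(s)
E
```

```text
scene {'fx': 529.3348, 'fy': 529.3348, 'cx': 283.3585, 'cy': 204.6303, 'view': [[-0.7503, 0.661, -0.0113, 0.4096], [-0.4766, -0.5289, 0.7022, 0.2237], [0.4582, 0.5322, 0.7119, -1.4366], [0.0, 0.0, 0.0, 1.0]]}
top {'fx': 428.6415, 'fy': 428.6415, 'cx': 279.231, 'cy': 213.6201, 'view': [[-0.0127, -0.9998, 0.0162, 0.0079], [0.9871, -0.01, 0.1595, -0.5955], [-0.1593, 0.018, 0.9871, -0.9885], [0.0, 0.0, 0.0, 1.0]]}
wrist {'fx': 358.9023, 'fy': 358.9023, 'cx': 278.6742, 'cy': 210.5461, 'view': [[-0.4185, -0.9082, 0.0011, 0.6743], [0.8645, -0.3987, -0.3061, 0.0382], [0.2785, -0.1271, 0.952, -0.3909], [0.0, 0.0, 0.0, 1.0]]}
{'time_s': 0.15, 'joints': array([ 8.17680787e+01,  2.05836324e+01,  6.45372657e-01, -1.45050354e-02,
       -7.01365518e+01, -1.65070024e+01]), 'qd': array([-0.03849108, -0.1112377 ,  0.13480601,  0.10225572,  0.00528113,
       -0.02315681]), 'joint_torque': array([-1.42131976e-03, -5.83273888e+01,  2.93293047e+01,  7.00123027e+00,
        8.84425855e-03, -1.05742661e-04]), 'tcp_pos': array([0.28235309, 0.61271948, 0.24481652]), 'eef_rot': array([ 1.79924397e+02, -8.18292617e-03, -2.47438557e+01]), 'contact_force': array([ 0.69136435, -0.13359993, -0.60374921]), 'moment': array([-0.00945516, -0.08028955,  0.03634741]), 'gripper_force': 0.0, 'gripper_width': 0.08806642484219741}
```

View pics/scene0.png

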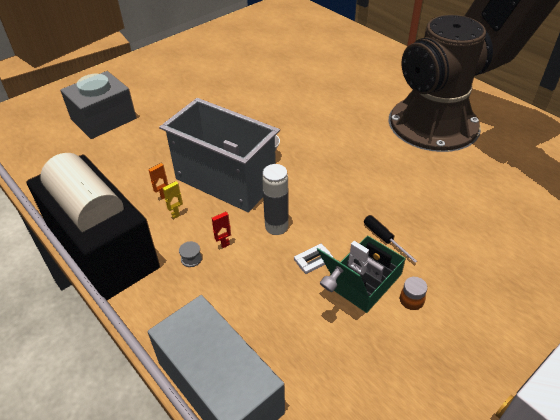

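View pics/top0.png

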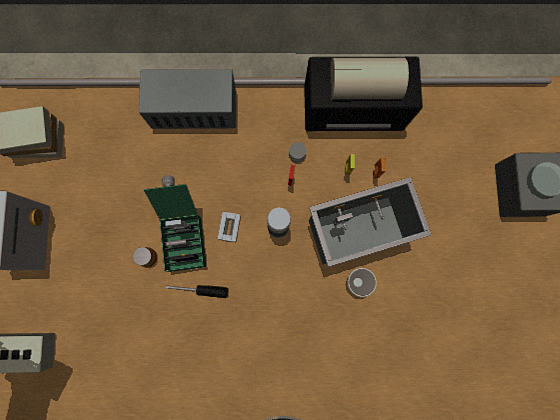

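The top view shows the cabinet at about (370,222), the tin at (183,243) and the can at (279,221). Next I'll zoom in on the cabinet and the tin.

Run:
```python
import cv2,numpy as np
t=cv2.imread("pics/top0.png");s=cv2.imread("pics/scene0.png")
a=cv2.resize(t[170:275,300:440],(800,600),interpolation=cv2.INTER_CUBIC)
cv2.imwrite("pics/c1.png",cv2.convertScaleAbs(a,alpha=1.3))
b=np.hstack([cv2.resize(t[170:280,140:215],(400,586),interpolation=cv2.INTER_CUBIC),cv2.resize(s[230:310,318:373],(400,586),interpolation=cv2.INTER_CUBIC)])
cv2.imwrite("pics/c2.png",cv2.convertScaleAbs(b,alpha=1.3))
```

```text
(no output)
```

View pics/c1.png

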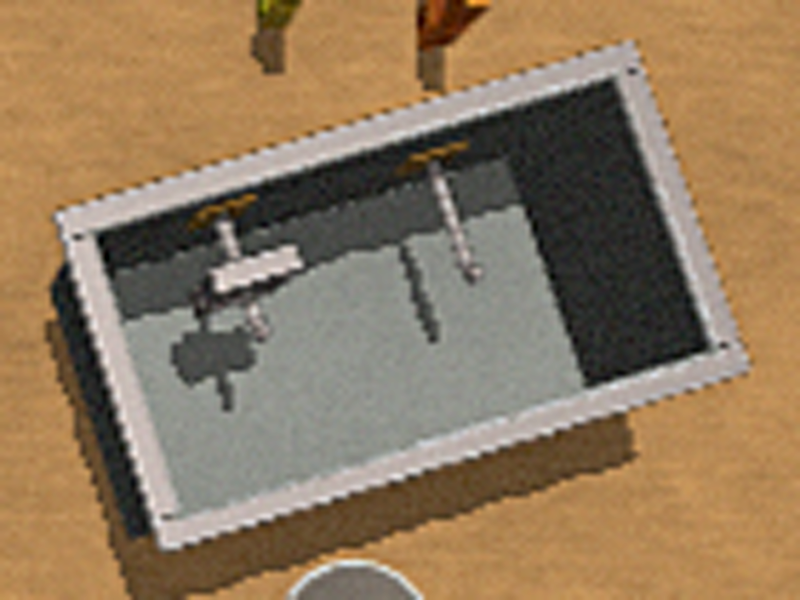

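View pics/c2.png

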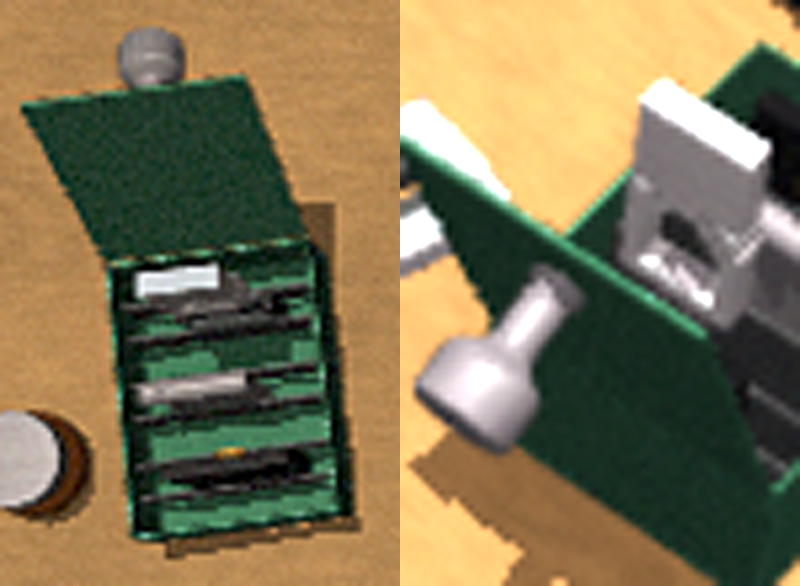

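The c1 crop shows the key head at about (257,268) on the left (higher) hook, with the low hook's tip at (472,275). In c2 the mirror's head top is at about (178,281), in the slot nearest the lid.

```bash
cat > h.py <<'E'
import numpy as np
from plant import r
def bp(info,uv,z):
    V=np.array(info['view']);R=V[:3,:3];c=-R.T@V[:3,3]
    d=R.T@np.array([(uv[0]-info['cx'])/info['fx'],-(uv[1]-info['cy'])/info['fy'],-1])
    return c+d*(z-c[2])/d[2]
def pj(info,p):
    V=np.array(info['view']);q=V[:3,:3]@p+V[:3,3]
    return np.array([info['cx']+info['fx']*q[0]/-q[2],info['cy']-info['fy']*q[1]/-q[2]])
E
python3 - <<'E'
from h import *
i=r.camera_info("top")
def c(pts,s,o,z):return np.array([bp(i,((x+.5)/s[0]-.5+o[0],(y+.5)/s[1]-.5+o[1]),z)[:2] for x,y in pts])*1000
A=((5.714,5.714),(300,170));B=((5.333,5.327),(140,170))
def show(n,P):
    print(n,P.round(1).tolist(),'mean',P.mean(0).round(1))
    if len(P)==4:
        for a,b in((0,1),(3,2),(0,3),(1,2)):
            d=P[b]-P[a];print('  len %.1f ang %.1f'%(np.hypot(*d),np.degrees(np.arctan2(d[1],d[0]))))
show('rim',c([(55,213),(635,42),(748,368),(165,550)],*A,160))
show('inner',c([(97,233),(617,80),(708,350),(178,515)],*A,160))
show('keyhead',c([(257,268)],*A,155)); show('hightip',c([(258,330)],*A,132));show('highroot',c([(227,222)],*A,121));show('lowtip',c([(472,272)],*A,102)); show('lowroot',c([(437,170)],*A,91))
show('tin',c([(108,265),(312,240),(355,515),(133,540)],*B,52))
show('mirror',c([(134,272),(219,264),(221,286),(137,297)],*B,136))
E
```

```text
rim [[-27687.5, 14251.9], [-38936.7, 53439.6], [-16911.4, 59531.7], [-5516.3, 20836.7]] mean [-22263.  37015.]
  len 40770.2 ang 106.0
  len 40337.9 ang 106.4
  len 23128.4 ang 16.5
  len 22852.3 ang 15.5
inner [[-26321.6, 16991.7], [-36340.2, 52068.9], [-18127.7, 56971.8], [-7756.4, 21750.0]] mean [-22136.5  36945.6]
  len 36479.9 ang 105.9
  len 36717.0 ang 106.4
  len 19165.3 ang 14.4
  len 18860.9 ang 15.1
keyhead [[-23114.8, 26614.6]] mean [-23114.8  26614.6]
hightip [[-16208.7, 22569.2]] mean [-16208.7  22569.2]
highroot [[-20247.6, 19328.0]] mean [-20247.6  19328. ]
lowtip [[-14746.0, 26473.7]] mean [-14746.   26473.7]
lowroot [[-16977.1, 22469.8]] mean [-16977.1  22469.8]
tin [[-7242.0, -13337.8], [-7763.9, -8787.6], [-1599.9, -7734.5], [-1111.9, -12597.5]] mean [ -4429.4 -10614.4]
  len 4580.1 ang 96.5
  len 4887.4 ang 95.7
  len 6174.6 ang 6.9
  len 6253.3 ang 9.7
mirror [[-19459.7, -33818.6], [-19888.5, -28801.0], [-18565.3, -28651.3], [-17958.3, -33597.0]] mean [-18967.9 -31217. ]
  len 5035.9 ang 94.9
  len 4982.8 ang 97.0
  len 1517.6 ang 8.4
  len 1331.7 ang 6.5
```

```bash
cat > m1.py <<'E'
from h import *
i=r.camera_info("top")
def c(pts,s,o,z):return np.array([bp(i,((x+.5)/s[0]-.5+o[0],(y+.5)/s[1]-.5+o[1]),z/1000)[:2] for x,y in pts])*1000
A=((5.714,5.714),(300,170));B=((5.333,5.327),(140,170))
def show(n,P):
    print(n,P.round(1).tolist(),'mean',P.mean(0).round(1))
    if len(P)==4:
        for a,b in((0,1),(3,2),(0,3),(1,2)):
            d=P[b]-P[a];print('  len %.1f ang %.1f'%(np.hypot(*d),np.degrees(np.arctan2(d[1],d[0]))))
show('rim',c([(55,213),(635,42),(748,368),(165,550)],*A,160))
show('inner',c([(97,233),(617,80),(708,350),(178,515)],*A,160))
show('keyhead',c([(257,268)],*A,155)); show('hightip',c([(258,330)],*A,132));show('highroot',c([(227,222)],*A,121));show('lowtip',c([(472,272)],*A,102)); show('lowroot',c([(437,170)],*A,91))
show('tin',c([(108,265),(312,240),(355,515),(133,540)],*B,52))
show('mirror',c([(134,272),(219,264),(221,286),(137,297)],*B,136))
E
python3 m1.py
```

```text
rim [[591.5, -61.8], [656.0, -286.4], [529.8, -321.3], [464.5, -99.6]] mean [ 560.5 -192.3]
  len 233.6 ang -74.0
  len 231.1 ang -73.6
  len 132.5 ang -163.5
  len 130.9 ang -164.5
inner [[583.7, -77.5], [641.1, -278.5], [536.8, -306.6], [477.3, -104.8]] mean [ 559.7 -191.9]
  len 209.0 ang -74.1
  len 210.4 ang -73.6
  len 109.8 ang -165.6
  len 108.1 ang -164.9
keyhead [[570.5, -138.5]] mean [ 570.5 -138.5]
hightip [[549.7, -141.9]] mean [ 549.7 -141.9]
highroot [[594.2, -133.2]] mean [ 594.2 -133.2]
lowtip [[576.1, -234.2]] mean [ 576.1 -234.2]
lowroot [[620.1, -224.8]] mean [ 620.1 -224.8]
tin [[583.9, 286.8], [594.3, 195.8], [471.0, 174.8], [461.3, 272.0]] mean [527.6 232.4]
  len 91.6 ang -83.5
  len 97.7 ang -84.3
  len 123.5 ang -173.1
  len 125.1 ang -170.3
mirror [[568.2, 254.1], [571.2, 219.3], [562.0, 218.3], [557.8, 252.5]] mean [564.8 236. ]
  len 34.9 ang -85.1
  len 34.5 ang -83.0
  len 10.5 ang -171.6
  len 9.2 ang -173.5
```

>>> jog_arm([
  [[1, 3.5, -4.7, 0.7, 0.07], [1, 3.5, -4.7, 0.7, 0.07], [1, 3.5, -4.7, 0.7, 0.07], [1, 3.5, -4.7, 0.7, 0.07], [1, 3.5, -4.7, 0.7, 0.07], [1, 3.5, -4.7, 0.7, 0.07], [1, 3.5, -4.7, 0.7, 0.07], [1, 3.5, -4.7, 0.7, 0.07]],
])

```text
time_s: 1.15
tcp_pos: [0.5633, 0.2353, 0.3017]
eef_rot: [-180.0, 0.0, 7.5]
contact_force: [0.3, 0.4, -0.7]
gripper_width: 0.0875
gripper_force: 0.0
```

>>> jog_arm([
  [[0.2, 0, 0, 0, 0], [0.2, 0, 0, 0, 0]],
])

```text
time_s: 1.4
tcp_pos: [0.5624, 0.2367, 0.3011]
eef_rot: [180.0, 0.0, 7.3]
contact_force: [-0.1, 0.7, -0.5]
gripper_width: 0.0728
gripper_force: 0.0
```

Run:
```python
from h import *
import cv2,pickle
s=r.get_state();i=r.camera_info("wrist");im=r.capture("wrist")
pickle.dump((s,i,im),open("w1.pkl","wb"))
print(s['time_s'],s['tcp_pos'],s['eef_rot'],s['joints'].round(1))
cv2.imwrite("pics/w1.png",cv2.convertScaleAbs(cv2.resize(im,(800,600),interpolation=cv2.INTER_CUBIC),alpha=1.2))
```

```text
1.4 [0.56237082 0.23671186 0.30108353] [1.79995361e+02 4.52190754e-02 7.25592193e+00] [ 41.1  12.8  -2.9  -0.  -74.4  56.1]
```

View pics/w1.png

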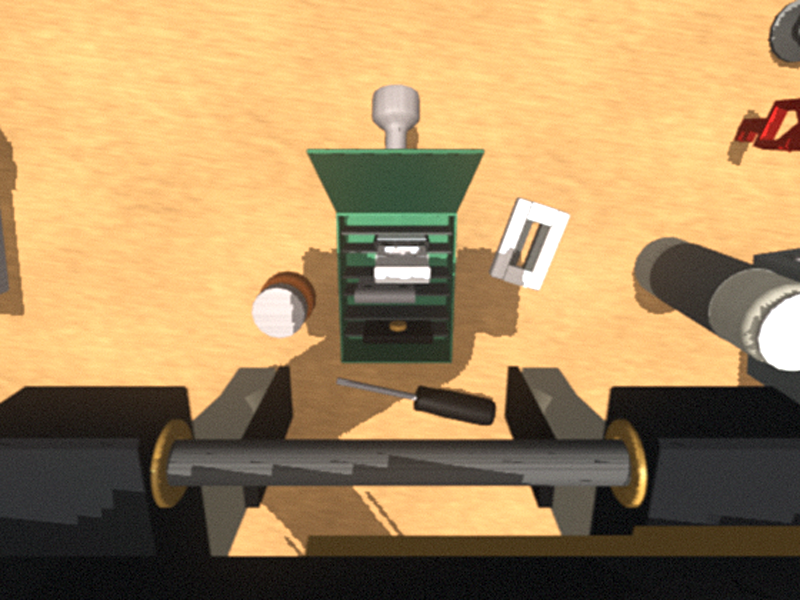

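The wrist view shows the tin at about (397,288) and the mirror's head top face at (375..431, 266..281). It lies nearly parallel to the tin.

Run:
```python
from h import *
import pickle,cv2
s,i,im=pickle.load(open("w1.pkl","rb"))
g=lambda x,y,z:(bp(i,(x/1.4286,y/1.4286),z)*1000)[:2].round(1)
print('mirror',g(403,274,.136),g(375,274,.136),g(431,274,.136))
print('tin',[g(*p,.052) for p in((339,213),(457,213),(452,361),(341,361))])
# bright top face
G=cv2.cvtColor(im,cv2.COLOR_BGR2GRAY)[182:200,258:306]
m=(G>200).astype(np.uint8);n,l,st,_=cv2.connectedComponentsWithStats(m);k=1+np.argmax(st[1:,4]);ys,xs=np.where(l==k)
R=cv2.minAreaRect(np.c_[xs+258,ys+182].astype(np.float32));print(R,bp(i,R[0],.136).round(4))
V=i['view'];
```

```text
mirror [565.6 234.2] [563.4 251.2] [567.7 217.2]
tin [array([584.5, 284.4]), array([595.7, 196.4]), array([475.1, 180.9]), array([463.5, 271.7])]
((281.0, 190.5), (7.0, 38.0), 90.0) [0.5666 0.2353 0.136 ]
```

>>> jog_arm([
  [[0.1, -0.5, -5.3, 0.2, 0.02], [0.1, -0.5, -5.3, 0.2, 0.02], [0.1, -0.5, -5.3, 0.2, 0.02], [0.1, -0.5, -5.3, 0.2, 0.02], [0.1, -0.5, -5.3, 0.2, 0.02], [0.1, -0.5, -5.3, 0.2, 0.02], [0.1, -0.5, -5.3, 0.2, 0.015], [0.1, -0.5, -5.3, 0.2, 0.01]],
])

```text
time_s: 2.45
tcp_pos: [0.5224, -0.1871, 0.3178]
eef_rot: [180.0, -0.0, 15.8]
contact_force: [1.2, 0.6, 0.3]
gripper_width: 0.0483
gripper_force: 0.0
```

>>> jog_arm([
  [[0, 0, 0, 0, 0], [0, 0, 0, 0, 0]],
])

```text
time_s: 2.7
tcp_pos: [0.5226, -0.186, 0.3174]
eef_rot: [-180.0, 0.0, 15.7]
contact_force: [-0.1, 0.9, -0.0]
gripper_width: 0.044
gripper_force: 0.0
```

Run:
```python
from h import *
import cv2,pickle
s=r.get_state();i=r.camera_info("wrist");im=r.capture("wrist")
pickle.dump((s,i,im),open("w2.pkl","wb"))
print(s['time_s'],s['tcp_pos'],s['eef_rot'],s['joints'].round(1),s['gripper_width'])
cv2.imwrite("pics/w2.png",cv2.convertScaleAbs(cv2.resize(im,(800,600),interpolation=cv2.INTER_CUBIC),alpha=1.3))
```

```text
2.7 [ 0.52256365 -0.18604584  0.31736374] [-1.79981480e+02  8.06383912e-03  1.56809910e+01] [  0.6   6.9  -8.   -0.  -75.1 105.1] 0.04397369098658968
```

View pics/w2.png

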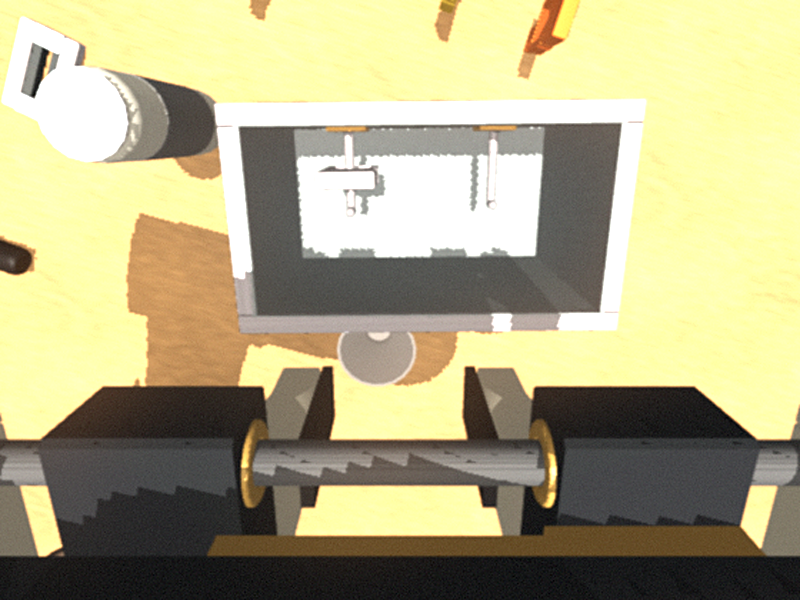

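The cabinet edges appear parallel to the image. The key head is at (349,178), the high hook's tip at (350,211), the low hook's tip at (492,205) and its root at (493,130).

Run:
```python
from h import *
import pickle,cv2
s,i,im=pickle.load(open("w2.pkl","rb"))
def g(x,y,z):return (bp(i,(x/1.4286,y/1.4286),z)*1000)[:2].round(1)
I=np.array([g(*p,.160) for p in((239,127),(621,124),(601,314),(257,317))]);print(I.tolist(),I.mean(0))
O=np.array([g(*p,.160) for p in((217,102),(645,100),(617,329),(240,331))]);print(O.tolist(),O.mean(0))
C=(I.mean(0)+O.mean(0))/2
d=I[0]-I[1]+I[3]-I[2];print('yaw',np.degrees(np.arctan2(d[1],d[0]))-90, C)
t=np.radians(15.7);E=np.array([[np.cos(t),np.sin(t)],[-np.sin(t),np.cos(t)]])
for n,p in dict(key=(349,175,.155),keyL=(320,175,.155),keyR=(377,175,.155),htip=(350,210,.132),hroot=(347,133,.121),ltip=(492,204,.102),lroot=(494,133,.091),lbar=(493,160,.094)).items():
    q=g(*p);print(n,q,(E@(q-C)).round(1))
```

```text
[[583.7, -78.5], [641.5, -278.7], [536.6, -310.6], [477.8, -108.8]] [ 559.9  -194.15]
[[593.1, -64.8], [656.3, -286.2], [530.1, -323.9], [465.9, -100.4]] [ 561.35  -193.825]
yaw 16.17478838425042 [ 560.625  -193.9875]
key [ 574.7 -142.1] [27.6 46.1]
keyL [ 570.2 -126.2] [27.6 62.7]
keyR [ 579.  -157.5] [27.6 30.2]
htip [ 552.  -146.3] [ 4.6 48.2]
hroot [ 595.8 -132.4] [50.5 49.8]
ltip [ 577.4 -237.1] [  4.5 -46. ]
lroot [ 622.  -225.2] [ 50.6 -46.7]
lbar [ 605.1 -229.8] [ 33.1 -46.5]
```

>>> jog_arm([
  [[0.1, 2.5, 2.3, -1, 0], [0.1, 2.4, 2.3, -1, 0], [0.1, 0, 0, -3, 0], [0.1, 0, 0, -3, 0], [0.1, 0, 0, -3, 0], [0.1, 0, 0, -2, 0], [0.1, 0, 0, -1, 0], [0.1, 0, 0, 0, 0]],
])

```text
time_s: 3.75
tcp_pos: [0.5715, -0.14, 0.1773]
eef_rot: [-180.0, 0.1, 15.7]
contact_force: [0.7, -0.2, 0.1]
gripper_width: 0.0481
gripper_force: 0.0
```

Run:
```python
from h import *
import cv2
s=r.get_state();im=r.capture("wrist");t=r.capture("top");c=r.capture("scene")
print(s['tcp_pos'],s['contact_force'],s['gripper_width'])
a=cv2.resize(im[100:400,80:480],(533,400));b=cv2.resize(t[165:275,300:440],(267,210),interpolation=3);d=cv2.resize(c[85:215,150:300],(267,190),interpolation=3)
cv2.imwrite("pics/w3.png",cv2.convertScaleAbs(np.hstack([a,np.vstack([b,d])]),alpha=1.4))
```

```text
[ 0.57150022 -0.1400219   0.17727276] [ 0.6980476  -0.19615294  0.11529693] 0.04810867886233961
```

View pics/w3.png

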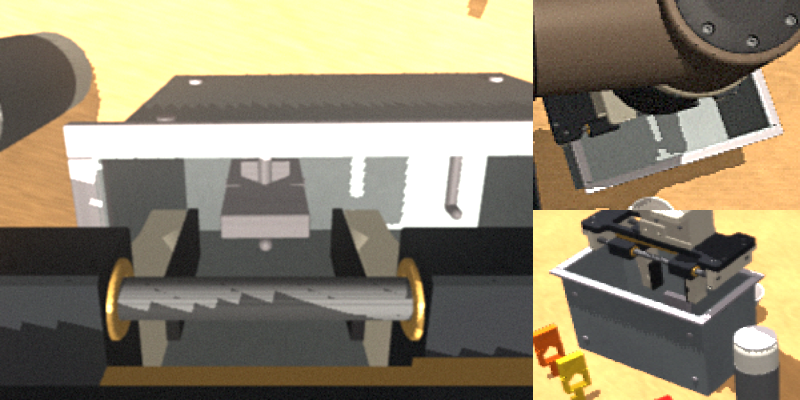

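Run:
```python
from h import *
i=r.camera_info("wrist")
for v in (213,226,238):
  for z in(.152,.158): print(v,z,(bp(i,(80+265/1.333,100+v/1.333),z)*1000).round(1))
for y in(223,307): print(bp(i,(80+y/1.333,100+226/1.333),.155)*1000)
```

```text
213 0.152 [ 576.2 -139.5  152. ]
213 0.158 [ 579.  -138.7  158. ]
226 0.152 [ 571. -141.  152.]
226 0.158 [ 573.9 -140.2  158. ]
238 0.152 [ 566.  -142.4  152. ]
238 0.158 [ 569.2 -141.5  158. ]
[ 568.18144505 -125.4014223   155.        ]
[ 576.70334193 -155.7548867   155.        ]
```

>>> jog_arm([
  [[0.1, 0, 0, -1, 0], [0.1, 0, 0, -1, 0], [0.1, 0, 0, -0.7, 0], [-0.6, 0, 0, 0, 0], [-0.6, 0, 0, 0, 0], [-0.6, 0, 0, 0, 0], [-0.6, 0, 0, 0, 0]],
], force=30)

```text
time_s: 4.78
tcp_pos: [0.5715, -0.1407, 0.1508]
eef_rot: [-180.0, -0.0, 15.7]
contact_force: [-0.4, 3.3, 1.7]
gripper_width: 0.0336
gripper_force: 29.9
```

>>> jog_arm([
  [[-0.6, 0, 0, 0.5, 0], [-0.6, 0, 0, 0.6, 0], [-0.6, 0, 0, 0.5, 0], [-0.6, 0, 0, 0, 0]],
])

```text
time_s: 5.28
tcp_pos: [0.5718, -0.1411, 0.1672]
eef_rot: [180.0, -0.1, 15.6]
contact_force: [0.2, -0.6, -1.0]
gripper_width: 0.0337
gripper_force: 29.9
```

>>> jog_arm([
  [[-0.6, -0.9, -0.27, 0, 0], [-0.6, -1.0, -0.27, 0, 0], [-0.6, -1.0, -0.27, 0, 0], [-0.6, -1.0, -0.27, 0, 0], [-0.6, 0, 0, 0, 0]],
])

```text
time_s: 5.9
tcp_pos: [0.5317, -0.152, 0.1668]
eef_rot: [-180.0, -0.0, 15.6]
contact_force: [0.5, 0.2, -1.3]
gripper_width: 0.0334
gripper_force: 29.9
```

Run:
```python
from h import *
import pickle
from scipy.optimize import least_squares
s,i,im=pickle.load(open("w2.pkl","rb"))
j=dict(i);V=np.array(i['view']).copy();d=np.array([.5715,-.140,.1773])-s['tcp_pos'];V[:3,3]-=V[:3,:3]@d;j['view']=V
for n,a,b in(('high',(350,210),(265,245)),('low',(492,204),(455,212)),('rimNE? inner',(239,127),(80,158)),):
    ua=np.array(a)/1.4286;ub=np.array([80+b[0]/1.333,100+b[1]/1.333])
    q=least_squares(lambda p:np.r_[pj(i,p)-ua,pj(j,p)-ub],[.56,-.2,.1]);print(n,(q.x*1000).round(1),q.fun.round(1))
```

```text
high [ 551.5 -145.8  130.3] [-0.5  0.1  0.3 -0.1]
low [ 576.7 -238.2   95.8] [-0.3  0.2  0.2 -0.1]
rimNE? inner [582.7 -72.6 159.5] [-7.5 -0.9  4.4  0.5]
```

>>> jog_arm([
  [[-0.6, 0.6, -2.2, 0, 0], [-0.6, 0.65, -2.3, 0, 0], [-0.6, 0.65, -2.3, 0, 0], [-0.6, 0.65, -2.3, 0, 0], [-0.6, 0, 0, 0, 0]],
])

```text
time_s: 6.52
tcp_pos: [0.5584, -0.244, 0.1662]
eef_rot: [180.0, 0.0, 15.6]
contact_force: [0.3, 0.6, -1.0]
gripper_width: 0.0339
gripper_force: 29.9
```

>>> jog_arm([
  [[-0.6, -0.02, 0.07, -1.0, 0], [-0.6, 0, 0, -1.1, 0], [-0.6, 0, 0, -1.0, 0], [-0.6, 0, 0, 0, 0]],
])

```text
time_s: 7.02
tcp_pos: [0.5571, -0.2416, 0.1343]
eef_rot: [-179.9, 0.1, 15.7]
contact_force: [0.3, -0.2, -0.6]
gripper_width: 0.0334
gripper_force: 29.9
```

Run:
```python
from h import *
import cv2
s=r.get_state();im=r.capture("wrist")
print(s['tcp_pos'],s['contact_force'])
cv2.imwrite("pics/w4.png",cv2.convertScaleAbs(cv2.resize(im[100:400,80:480],(800,600),interpolation=2),alpha=1.4))
```

```text
[ 0.55710729 -0.24160115  0.13428679] [ 0.30887628 -0.17206955 -0.58041851]
```

View pics/w4.png

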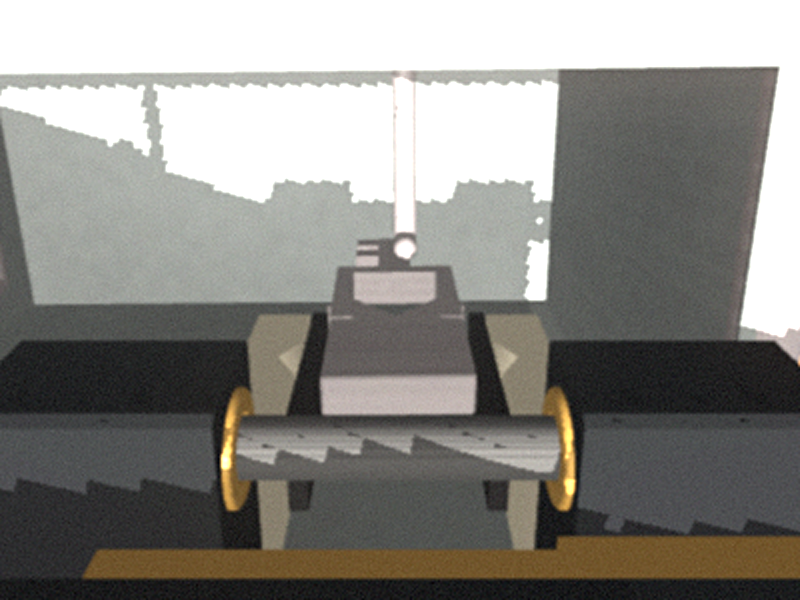

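The bar tip is at (404,245) and the key head is centred at about (398,395), so the eye is lined up in front of the low hook.

>>> jog_arm([
  [[-0.6, 0.6, 0.15, 0, 0], [-0.6, 0.6, 0.15, 0, 0], [-0.6, 0.6, 0.15, 0, 0], [-0.6, 0, 0, 0, 0]],
])

```text
time_s: 7.58
tcp_pos: [0.5764, -0.2374, 0.1355]
eef_rot: [180.0, -0.0, 15.7]
contact_force: [-0.3, -0.3, -0.0]
gripper_width: 0.0338
gripper_force: 29.9
```

>>> jog_arm([
  [[-0.6, 0.5, 0.14, 0, 0], [-0.6, 0.5, 0.14, 0, 0], [-0.6, 0.5, 0.14, 0, 0], [-0.6, 0.5, 0.14, 0, 0], [-0.6, 0, 0, 0, 0]],
])

```text
time_s: 8.2
tcp_pos: [0.5962, -0.2318, 0.1354]
eef_rot: [-180.0, 0.0, 15.7]
contact_force: [-0.2, -0.4, -0.5]
gripper_width: 0.0339
gripper_force: 29.9
```

>>> jog_arm([
  [[-0.6, 0, 0, -0.6, 0], [-0.6, 0, 0, -0.4, 0], [-0.6, 0, 0, -0.2, 0], [-0.6, 0, 0, 0, 0]],
])

```text
time_s: 8.7
tcp_pos: [0.5957, -0.232, 0.1234]
eef_rot: [-180.0, 0.0, 15.7]
contact_force: [-0.5, 0.1, -0.2]
gripper_width: 0.0339
gripper_force: 29.9
```

>>> jog_arm([
  [[-0.6, 0, 0, -0.2, 0], [-0.6, 0, 0, 0, 0]],
])

```text
time_s: 8.95
tcp_pos: [0.5963, -0.2324, 0.1222]
eef_rot: [179.9, -0.1, 15.7]
contact_force: [0.1, -2.3, 2.0]
gripper_width: 0.0338
gripper_force: 29.9
```

>>> jog_arm([
  [[-0.6, 0, 0, -0.15, 0], [-0.6, 0, 0, 0, 0]],
])

```text
time_s: 9.2
tcp_pos: [0.5966, -0.2326, 0.1217]
eef_rot: [179.9, -0.1, 15.7]
contact_force: [-2.6, -2.6, 8.5]
gripper_width: 0.034
gripper_force: 29.9
```

>>> jog_arm([
  [[-0.6, 0.03, -0.1, 0, 0], [-0.6, 0, 0, 0, 0], [-0.1, 0, 0, 0, 0], [0, 0, 0, 0, 0], [0, 0, 0, 0, 0], [0, 0, 0, 0, 0], [0.1, 0, 0, 0, 0]],
])

```text
time_s: 10.07
tcp_pos: [0.596, -0.233, 0.1199]
eef_rot: [-180.0, 0.0, 15.6]
contact_force: [-0.6, -0.1, 0.4]
gripper_width: 0.0471
gripper_force: 0.0
```

>>> jog_arm([
  [[0.1, 0, 0, 1, 0], [0.1, 0, 0, 1.5, 0], [0.1, 0, 0, 2.5, 0], [0.1, -1, 0.5, 4, 0], [0.1, -2, 1.5, 4.5, 0], [0.1, -2, 1.5, 4.5, 0], [0.1, -2, 1.5, 0.5, 0], [0.1, 0, 0, 0, 0]],
])

```text
time_s: 11.08
tcp_pos: [0.5255, -0.1824, 0.3081]
eef_rot: [179.9, -0.3, 15.7]
contact_force: [0.5, 0.4, -0.0]
gripper_width: 0.0487
gripper_force: 0.0
```

Run:
```python
from h import *
import cv2,pickle
s=r.get_state();i=r.camera_info("wrist");im=r.capture("wrist")
pickle.dump((s,i,im),open("w5.pkl","wb"))
print(s['time_s'],s['tcp_pos'],s['eef_rot'])
cv2.imwrite("pics/w5.png",cv2.convertScaleAbs(cv2.resize(im[40:265,130:430],(800,600),interpolation=2),alpha=1.3))
```

```text
11.075 [ 0.52550353 -0.18242891  0.30808385] [179.93136714  -0.25402693  15.70693711]
```

View pics/w5.png

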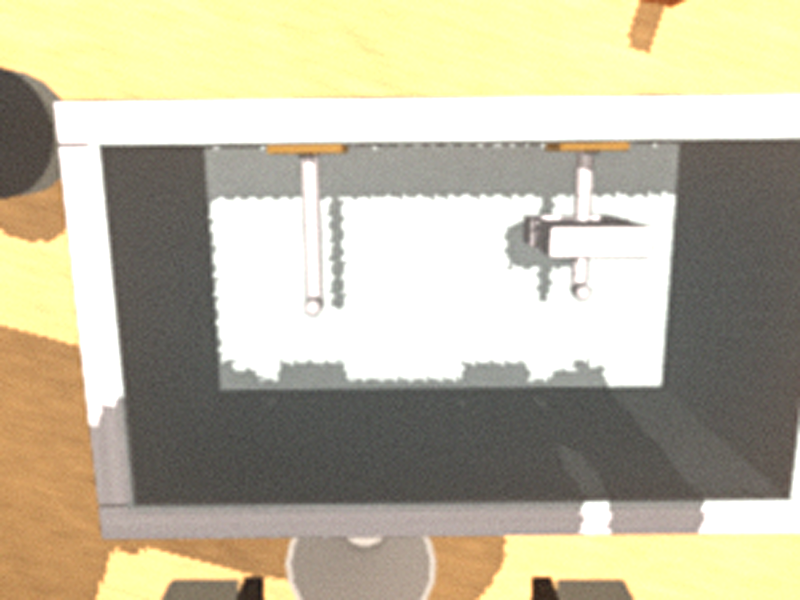

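The key head spans (548..650, 240), centred over the low hook's bar at column 583 once perspective is allowed for. The key is hung, the high hook at column 310 is free, and I'll go for the mirror.

>>> jog_arm([
  [[0.1, 0.5, 5.2, 0, -0.018], [0.1, 0.5, 5.2, 0, -0.018], [0.1, 0.5, 5.2, 0, -0.018], [0.1, 0.5, 5.2, 0, -0.018], [0.1, 0.5, 5.2, 0, -0.018], [0.1, 0.5, 5.2, 0, -0.018], [0.1, 0.5, 5.2, -1, -0.018], [0.1, 0.5, 5.2, -2, -0.018]],
])

```text
time_s: 12.12
tcp_pos: [0.567, 0.2349, 0.2752]
eef_rot: [-180.0, -0.1, 7.4]
contact_force: [0.9, 0.3, 0.1]
gripper_width: 0.048
gripper_force: 0.0
```

>>> jog_arm([
  [[0.1, 0, 0, -4, 0], [0.1, 0, 0, -4, 0], [0.1, 0, 0, -3, 0], [0.1, 0, 0, -0.5, 0], [0.1, 0, 0, 0, 0]],
])

```text
time_s: 12.75
tcp_pos: [0.5668, 0.233, 0.1604]
eef_rot: [180.0, -0.0, 7.4]
contact_force: [-0.0, 0.0, 0.7]
gripper_width: 0.0481
gripper_force: 0.0
```

Run:
```python
from h import *
import cv2,pickle
s=r.get_state();i=r.camera_info("wrist");im=r.capture("wrist")
pickle.dump((s,i,im),open("w6.pkl","wb"))
print(s['time_s'],s['tcp_pos'],s['eef_rot'],s['contact_force'],s['gripper_width'])
cv2.imwrite("pics/w6.png",cv2.convertScaleAbs(cv2.resize(im[100:400,80:480],(800,600),interpolation=2),alpha=1.2))
j=pickle.load(open("w5.pkl","rb"))[1]
t=np.radians(15.7);E=np.array([[np.cos(t),np.sin(t)],[-np.sin(t),np.cos(t)]])
for x,y,z in((313,307,.132),(309,200,.124)):
    q=(bp(j,(130+x/2.667,40+y/2.667),z)*1000)[:2];print(q,E@(q-[560.5,-193.5]))
```

```text
12.75 [0.56676887 0.23304776 0.16044113] [ 1.79970514e+02 -5.81755271e-03  7.40541241e+00] [-0.02276396  0.01871557  0.71306601] 0.04805876472357235
[ 550.85553538 -146.84837684] [ 3.33930354 47.520929  ]
[ 582.9662508  -136.69693317] [36.99900943 48.60446612]
```

View pics/w6.png

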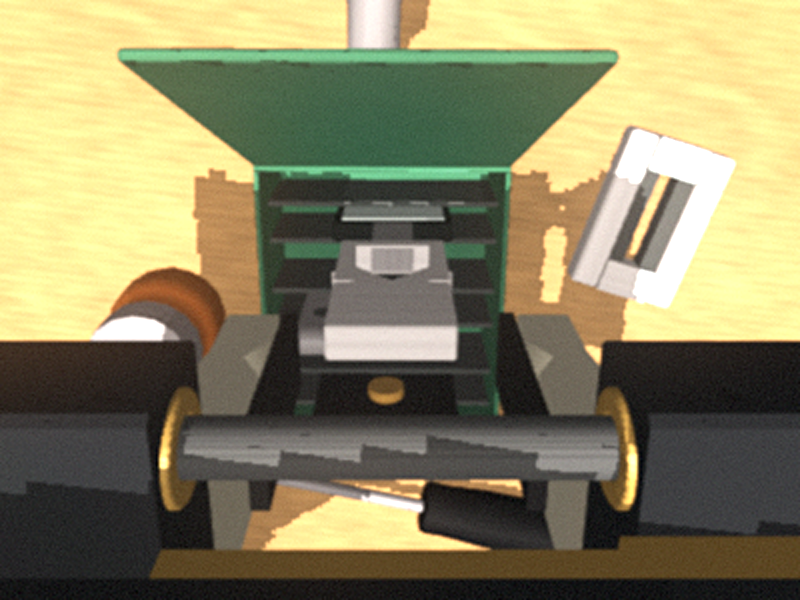

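The mirror's head top face is at (326..457, 325..360), between the fingers and nearly square with them.

Run:
```python
from h import *
import pickle
s,i,im=pickle.load(open("w6.pkl","rb"))
for z in(.134,.137):
  for p in((391.5,343),(326,343),(457,343),(391,325),(391,360)): print(z,p,(bp(i,(80+p[0]/2,100+p[1]/2),z)*1000).round(1))
V=np.array(i['view']);print(-V[:3,:3].T@V[:3,3])
```

```text
0.134 (391.5, 343) [564.3 234.3 134. ]
0.134 (326, 343) [562.2 250.9 134. ]
0.134 (457, 343) [566.5 217.7 134. ]
0.134 (391, 325) [569.3 235.1 134. ]
0.134 (391, 360) [559.5 233.8 134. ]
0.137 (391.5, 343) [565.9 234.5 137. ]
0.137 (326, 343) [563.7 250.7 137. ]
0.137 (457, 343) [568.  218.2 137. ]
0.137 (391, 325) [570.8 235.2 137. ]
0.137 (391, 360) [561.1 234.  137. ]
[0.64937663 0.24391759 0.2987429 ]
```

>>> jog_arm([
  [[0.1, -0.2, 0.14, -1, 0], [0.1, 0, 0, -1, 0], [0.1, 0, 0, -1.05, 0], [-0.6, 0, 0, 0, 0], [-0.6, 0, 0, 0, 0], [-0.6, 0, 0, 0, 0], [-0.6, 0, 0, 0, 0]],
], force=35)

```text
time_s: 13.68
tcp_pos: [0.5641, 0.2345, 0.1297]
eef_rot: [-180.0, -0.0, 7.4]
contact_force: [-0.5, -0.5, -0.4]
gripper_width: 0.0333
gripper_force: 35.0
```

>>> jog_arm([
  [[-0.6, 0, 0, 0.7, 0], [-0.6, 0, 0, 1.5, 0], [-0.6, 0, 0, 2.5, 0], [-0.6, 0, 0, 3.5, 0], [-0.6, 0, 0, 4, 0], [-0.6, 0, 0, 4, 0], [-0.6, 0, 0, 4, 0], [-0.6, 0, 0, 0, 0]],
])

```text
time_s: 14.68
tcp_pos: [0.5654, 0.2349, 0.337]
eef_rot: [-179.8, -0.4, 7.4]
contact_force: [-0.7, -0.5, -1.6]
gripper_width: 0.0335
gripper_force: 35.0
```

Run:
```python
from h import *
import pickle,cv2
s=r.get_state();i=r.camera_info("wrist");im=r.capture("wrist");pickle.dump((s,i,im),open("w7.pkl","wb"))
print(s['tcp_pos'],s['contact_force'])
# mirror head top: rows where bright, in gripper
G=cv2.cvtColor(im,cv2.COLOR_BGR2GRAY);print(G[240:330:5,278].tolist());print(G[292,220:340:5].tolist())
for n in("scene",):
  c=r.capture(n);cv2.imwrite("pics/s7.png",c)
```

```text
[0.56540361 0.23491926 0.33699661] [-0.74185959 -0.48285344 -1.58386405]
[112, 113, 117, 101, 76, 83, 84, 81, 84, 82, 125, 168, 163, 171, 38, 69, 83, 110]
[74, 80, 27, 30, 162, 159, 162, 160, 159, 163, 160, 160, 162, 160, 161, 163, 163, 160, 160, 159, 26, 28, 32, 78]
```

>>> jog_arm([
  [[-0.6, -0.4, -2.5, 0, 0.016], [-0.6, -0.4, -5, 0, 0.016], [-0.6, -0.4, -5.5, 0, 0.016], [-0.6, -0.4, -5.7, 0, 0.016], [-0.6, -0.5, -5.7, 0, 0.016], [-0.6, -0.5, -5.5, 0, 0.016], [-0.6, -0.4, -5, 0, 0.016], [-0.6, -0.3, -3.8, 0, 0.016]],
])

```text
time_s: 15.78
tcp_pos: [0.53, -0.1545, 0.3306]
eef_rot: [-180.0, 0.1, 14.7]
contact_force: [0.7, -0.5, -1.1]
gripper_width: 0.0339
gripper_force: 35.0
```

>>> jog_arm([
  [[-0.6, 0, 0, 0, 0.017], [-0.6, 0, 0, 0, 0]],
])

```text
time_s: 16.02
tcp_pos: [0.5307, -0.1525, 0.3308]
eef_rot: [-180.0, 0.1, 15.7]
contact_force: [-0.6, 0.2, -1.6]
gripper_width: 0.0332
gripper_force: 35.0
```

Run:
```python
from h import *
import pickle,cv2
s,i,im=pickle.load(open("w7.pkl","rb"));j=r.camera_info("wrist");s2=r.get_state()
print(s2['tcp_pos'],s2['eef_rot'])
# top-face extent of head in the gripper, both parts (same camera-to-gripper geometry)
G=cv2.cvtColor(im,cv2.COLOR_BGR2GRAY);print('now',G[285:315,278].tolist())
k=cv2.cvtColor(cv2.imread("pics/w4.png"),cv2.COLOR_BGR2GRAY)[360:440:2,390];print('key v from 280',k.tolist())
```

```text
[ 0.53069714 -0.1524977   0.33079951] [-1.79963347e+02  7.29975763e-02  1.56684772e+01]
now [82, 82, 88, 84, 97, 125, 149, 164, 166, 167, 168, 169, 165, 168, 162, 163, 163, 161, 168, 166, 171, 170, 111, 51, 32, 38, 40, 47, 53, 62]
key v from 280 [95, 96, 96, 94, 98, 91, 94, 104, 135, 169, 186, 186, 183, 183, 182, 181, 183, 180, 185, 188, 188, 184, 187, 185, 188, 192, 191, 135, 70, 60, 57, 66, 69, 84, 93, 106, 116, 119, 139, 146]
```

>>> jog_arm([
  [[-0.6, 0.1, 0.05, -2, 0], [-0.6, 0, 0, -3, 0], [-0.6, 0, 0, -3, 0], [-0.6, 0, 0, -3, 0], [-0.6, 0, 0, -2.5, 0], [-0.6, 0, 0, -1.7, 0], [-0.6, 0, 0, -0.7, 0], [-0.6, 0, 0, 0, 0]],
])

```text
time_s: 17.02
tcp_pos: [0.5321, -0.1514, 0.1724]
eef_rot: [-180.0, 0.0, 15.8]
contact_force: [0.6, -0.1, -1.1]
gripper_width: 0.0333
gripper_force: 35.0
```

Run:
```python
from h import *
import pickle,cv2
s=r.get_state();i=r.camera_info("wrist");im=r.capture("wrist");pickle.dump((s,i,im),open("w8.pkl","wb"))
print(s['tcp_pos'],s['contact_force'],s['moment'])
# predicted bar/tip pixel of high hook and its bright columns
c=np.array([.5605,-.1935]);t=np.radians(15.7);ex=np.array([np.cos(t),np.sin(t)]);ey=np.array([-ex[1],ex[0]])
for x,z in((1,.130),(20,.121),(40,.121)):
    p=np.r_[c+ex*x/1000+ey*.048,z];u=pj(i,p);print(x,u.round(1),cv2.cvtColor(im,6)[int(u[1]),int(u[0])-14:int(u[0])+15:2].tolist() if 0<u[1]<420 else '')
```

```text
[ 0.53212932 -0.15144472  0.17241622] [ 0.55486208 -0.07710027 -1.10381233] [-0.0610468  -0.05137042  0.03274319]
1 [279.2 225.2] [39, 52, 70, 72, 70, 90, 122, 161, 106, 73, 71, 76, 64, 44, 47]
20 [279.2 186.7] [215, 223, 218, 223, 175, 199, 237, 234, 202, 165, 219, 216, 217, 218, 218]
40 [279.3 149.7] [225, 225, 221, 218, 174, 213, 242, 233, 197, 160, 221, 218, 222, 219, 217]
```

>>> jog_arm([
  [[-0.6, 0, 0, -0.5, 0], [-0.6, 0.6, 0.17, 0, 0], [-0.6, 0.6, 0.17, 0, 0], [-0.6, 0.6, 0.17, 0, 0], [-0.6, 0, 0, 0, 0]],
])

```text
time_s: 17.7
tcp_pos: [0.5507, -0.1469, 0.1675]
eef_rot: [180.0, -0.0, 15.7]
contact_force: [0.3, 0.3, -0.8]
gripper_width: 0.0339
gripper_force: 35.0
```

>>> jog_arm([
  [[-0.6, 0.5, 0.14, 0, 0], [-0.6, 0.5, 0.14, 0, 0], [-0.6, 0.5, 0.14, 0, 0], [-0.6, 0.5, 0.14, 0, 0], [-0.6, 0, 0, 0, 0]],
])

```text
time_s: 18.32
tcp_pos: [0.5705, -0.1413, 0.1674]
eef_rot: [180.0, 0.0, 15.7]
contact_force: [-0.0, -0.4, -1.4]
gripper_width: 0.0336
gripper_force: 35.0
```

>>> jog_arm([
  [[-0.6, 0, 0, -0.5, 0], [-0.6, 0, 0, -0.3, 0], [-0.6, 0, 0, -0.3, 0], [-0.6, 0, 0, 0, 0]],
])

```text
time_s: 18.82
tcp_pos: [0.5698, -0.1415, 0.1562]
eef_rot: [-180.0, 0.0, 15.7]
contact_force: [0.1, -0.4, -1.3]
gripper_width: 0.0336
gripper_force: 35.0
```

>>> jog_arm([
  [[-0.6, 0, 0, -0.3, 0], [-0.6, 0, 0, 0, 0]],
])

```text
time_s: 19.08
tcp_pos: [0.57, -0.1414, 0.1533]
eef_rot: [-180.0, 0.0, 15.7]
contact_force: [-0.3, -0.5, -0.6]
gripper_width: 0.0336
gripper_force: 35.0
```

>>> jog_arm([
  [[-0.6, 0, 0, -0.2, 0], [-0.6, 0, 0, 0, 0]],
])

```text
time_s: 19.32
tcp_pos: [0.57, -0.1414, 0.1514]
eef_rot: [-180.0, 0.0, 15.7]
contact_force: [0.0, -0.3, -1.0]
gripper_width: 0.0338
gripper_force: 35.0
```

>>> jog_arm([
  [[-0.6, 0, 0, -0.1, 0], [-0.6, 0, 0, 0, 0]],
])

```text
time_s: 19.58
tcp_pos: [0.57, -0.1414, 0.1505]
eef_rot: [-180.0, 0.0, 15.7]
contact_force: [-0.0, 0.3, -1.2]
gripper_width: 0.0331
gripper_force: 35.0
```

>>> jog_arm([
  [[-0.6, 0, 0, -0.15, 0], [-0.6, 0, 0, 0, 0]],
])

```text
time_s: 19.82
tcp_pos: [0.57, -0.1413, 0.1489]
eef_rot: [-180.0, 0.0, 15.7]
contact_force: [0.6, -0.2, -1.8]
gripper_width: 0.0338
gripper_force: 35.0
```

>>> jog_arm([
  [[-0.6, 0, 0, -0.1, 0], [-0.6, 0, 0, 0, 0]],
])

```text
time_s: 20.08
tcp_pos: [0.57, -0.1414, 0.148]
eef_rot: [-180.0, 0.0, 15.7]
contact_force: [0.3, 0.0, -1.5]
gripper_width: 0.0339
gripper_force: 35.0
```

>>> jog_arm([
  [[-0.6, 0, 0, -0.1, 0], [-0.6, 0, 0, 0, 0]],
])

```text
time_s: 20.32
tcp_pos: [0.5702, -0.1414, 0.1476]
eef_rot: [180.0, -0.0, 15.7]
contact_force: [-1.8, 1.3, 4.4]
gripper_width: 0.0334
gripper_force: 35.0
```

>>> jog_arm([
  [[-0.6, 0, 0, -0.1, 0], [-0.6, 0, 0, 0, 0]],
])

```text
time_s: 20.58
tcp_pos: [0.5703, -0.1414, 0.1475]
eef_rot: [180.0, -0.1, 15.7]
contact_force: [-4.5, 1.9, 11.1]
gripper_width: 0.0338
gripper_force: 35.0
```

>>> jog_arm([
  [[-0.6, 0, 0, 0.1, 0], [-0.6, 0, 0, 0, 0], [-0.15, 0, 0, 0, 0], [-0.05, 0, 0, 0, 0], [0.05, 0, 0, 0, 0], [0.1, 0, 0, 0, 0], [0.1, 0, 0, 0, 0]],
])

```text
time_s: 21.45
tcp_pos: [0.5701, -0.1414, 0.147]
eef_rot: [-180.0, 0.0, 15.7]
contact_force: [0.5, 0.0, 0.1]
gripper_width: 0.0481
gripper_force: 0.0
```

>>> jog_arm([
  [[0.1, 0, 0, 0.5, 0], [0.1, 0, 0, 1.5, 0], [0.1, 0, 0, 2.5, 0], [0.1, -1, -0.8, 3, 0], [0.1, -2, -2, 5, 0], [0.1, -2, -1.5, 3.8, 0], [0.1, 0, 0, 0, 0], [0.1, 0, 0, 0, 0]],
])

```text
time_s: 22.45
tcp_pos: [0.5199, -0.1843, 0.3106]
eef_rot: [-180.0, -0.1, 15.7]
contact_force: [-0.1, 0.2, -0.3]
gripper_width: 0.0483
gripper_force: 0.0
```

Run:
```python
from h import *
import cv2,pickle
s=r.get_state();i=r.camera_info("wrist");im=r.capture("wrist")
print(s['time_s'],s['tcp_pos'],s['contact_force'])
c=np.array([.5605,-.1935]);t=np.radians(15.7);ex=np.array([np.cos(t),np.sin(t)]);ey=np.array([-ex[1],ex[0]])
G=cv2.cvtColor(im,6)
# rectified plane at each head's top, 1 px = 1.5 mm, over the head's expected footprint
for n,y,z in(('mirror',48,.1535),('key',-46.5,.125)):
    print(n)
    for x in range(44,0,-3):
        print(x,' '.join('%3d'%cv2.getRectSubPix(G,(1,1),tuple(map(float,pj(i,np.r_[c+ex*x/1000+ey*(y+d)/1000,z]))))[0,0] for d in range(27,-28,-3)))
```

```text
22.45 [ 0.51991126 -0.18430357  0.3105761 ] [-0.12840657  0.21212534 -0.29122133]
mirror
44 131 126 129 134 130 130 129 129 127 176 223 128 131 130 131 128 133 126 126
41 129 127 130 126 132 131 129 131 130 172 224 132 129 124 126 125 127 127 127
38 128 148 125 129 150 137 134 148 136 181 226 129 129 152 127 149 171 153 153
35 216 223 223 224 224 226 228 219 223 192 227 223 126 203 215 219 220 223 222
32 219 221 219 221 224 203 145 229 244 209 229 178 248 246 153 151  89 222 222
29 216 220 221 218 238 232 233 230 230 231 232 232 230 231 233 173  91 219 221
26 204 220 221 221 253 253 253 253 253 253 253 253 253 253 254 204 107 203 222
23 174 220 220 221 253 253 253 253 253 253 253 253 253 253 254 147 143 223 222
20 210 222 218 219 250 250 249 249 249 244 247 243 243 243 243 126 158 219 220
17 179 219 218 218 222 219 218 217 215 167 229 126 132 121 126 127 144 220 221
14 192 216 218 215 218 218 219 218 219 182 231 202 150 215 207 204 219 221 220
11 206 216 214 215 217 218 217 221 220 191 232 216 127 204 219 218 217 218 221
8 172 213 215 215 213 214 216 219 219 167 161 214 146 187 220 2
[... 656 characters left out ...]
 89 116  80 247 244 244 244 243 242 242 240 241 241 241 203 215 153  72
23 124 102 114  81 246 244 245 243 243 242 242 243 242 241 240 216 212 154  74
20 124 125 125 103 238 237 238 233 234 235 232 233 230 231 233 213 212 155  71
17 121 126 123 125 125 119 122 237 193 211 212 213 213 213 211 214 215 154  72
14 208 164 208 124 139 191 156 237 198 213 212 213 215 213 212 213 212 162  73
11 213 218 216 121 205 216 181 232 206 213 213 215 215 214 213 214 212 164  73
8 213 212 211 120 197 217 171 178 194 217 215 212 212 213 216 218 217 165  70
5 214 215 216 128 216 216 216 178 191 213 215 213 214 216 217 216 214 165  72
2 213 214 213 215 216 216 215 214 216 214 214 212 214 215 215 213 216 177  71
```

>>> jog_arm([
  [[0.1, 0, 0, 0.5, 0], [0.1, 0, 0, 0, 0], [0.1, 0, 0, 0, 0], [0.1, 0, 0, 0, 0]],
])

```text
time_s: 23.0
tcp_pos: [0.5201, -0.1843, 0.3147]
eef_rot: [-180.0, 0.0, 15.7]
contact_force: [-0.2, -0.2, -0.3]
gripper_width: 0.048
gripper_force: 0.0
```

```bash
python3 -c "
from plant import r
print(r.close_job())"
```

```text
the job is handed in; nothing more can be done
None
```

The job is handed in at 23 s: the last camera check showed the key on the lower hook and the mirror on the higher one, both let go and the arm clear; the hand-in gave no verdict.

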